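Put the microscope head away in its strut-lid case

ROBOT

A 6-joint arm with a two-finger parallel gripper is mounted at the origin on the work surface. World frame = base frame: x ahead of the robot, y to its left, z up, the work surface at z = 0. Lengths are in m, angles in degrees, forces in N, time in s.
With the tool pointing down it reaches from about 0.35 to 0.875 m from the base axis. Payload 4.2 kg.
Tool frame: the origin (TCP) lies midway between the tips of the shut fingers; the grasp point (between the pads) lies 19 mm behind it; y points along the fingers, z is the direction in which the jaws open and shut, and the axes are right-handed (so a half turn about y gives the same grasp; the last joint's range is limited). The gripper opens to 87 mm and grips with 3 to 60 N. Pads are 19 mm wide; open, the fingers measure 117 mm over their backs; the gripper's body (75 mm by 190 mm) begins 51 mm behind the grasp point.
Start: joints at [-56.459, 22.042, 0.453, 0, -68.411, -14.817], TCP at [0.201, -0.592, 0.223] pointing down, gripper open.
Joint ranges: [-179.83, 179.83], [-69.29, 118.12], [-61.27, 80.66], [-181.25, 117.63], [-171.15, -9.14], [-177.46, 177.46]. Speed limits (degrees/s): [159.86, 159.86, 180, 180, 180, 180].

INTERFACE

Orientations are given as [roll, pitch, yaw] about the fixed x, y, z axes, in that order (R = Rz(yaw) Ry(pitch) Rx(roll)).
In Python, from workcell import env gives the robot as it stands. The module is installed in compiled form; this text tells all that it offers. Calls block until the motion is done:
- env.goto(position, orientation): joint-space move of the TCP to a pose.
- env.move_straight(position, rotation=None, rate=0.15, force_limit=None): straight line of the TCP; rotation=None keeps the orientation; rate is the mean speed in m/s. With force_limit (N) it stops when the force on the tool has changed by that much, and returns True; else False.
- env.set_joints(angles): joint-space move.
- env.gripper_to(opening, grasp_force=None): opening from 0.0 (shut) to 1.0 (fully open); grasp_force is the grip in N (None keeps the last); returns when the fingers have stopped.
- env.dwell(seconds).
- env.inverse_kinematics(position, orientation): joint angles nearest the present ones, or None.
- env.read_state(): the state.
- env.grab_frame(name): name is "scene" or "top" or "wrist"; returns a dict with "image" (400x640x3 uint8, blue, green, red), "fx", "fy", "cx", "cy" (pixels), "position" and "orientation" of the camera in the world. Camera axes: x right, y up, looking along -z (the intrinsics and any distortion apply to the point x, -y, -z); pixel columns grow to the right and rows downward; lengths in m; the calibration is good to about 2 mm. The wrist camera is an equidistant fisheye: a pixel r from the principal point sees the ray r / f radians off the axis. A picture is of the moment at which its call begins. There is no depth.
A pose or a line that the arm cannot do raises env.Unreachable and nothing moves.
- env.close_job(): hands the job in, once; it reports no verdict.
Trained networks look in a picture, given as the dict that the camera call returned (one of the last four; its "shot" number tells which), for a name from the list of things; names that differ only in an ending like _2 or _b are one class to them, and where a whole thing is asked for, a point or a joint stands for the part that bears it (a point fixed in the world has none). Each returns a list of dicts, best first, with "score" (0 to 1); they miss things now and then, are a little off and sometimes report something else, mostly with a low value. They report only what shows in the picture. A call takes as long as a camera call. They do not tell look-alikes from the thing itself.
- env.search_frame(picture, thing): "xyz" ([x, y, z] in m, in world coordinates, good to about 4 mm: the middle of the surface that is visible of it).
- env.trace(picture, thing): "mask" (400x640 bool, what is visible of it).
The state is a dict: "clock": time; "joint_positions": joint angles; "qvel": joint speeds; "joint_torque": joint torques, N m; "position": TCP position; "tool_rot": TCP orientation; "force": force on the tool from outside, world axes, zero at the start; "wrist_torque": the same for the moment, N m; "opening": opening from 0.0 (shut) to 1.0 (fully open).
Only numpy, scipy, OpenCV 4.12 (cv2) and the standard library are available. Lean on these libraries where they do the work, as an engineer would, in place of code of your own. Each camera call takes 0.05 s, during which the arm holds its last target.

TASK

Lift the lid of the grey instrument case (orange tab at its front) past the balance point, so that the struts hold it wide open by themselves, and let go of it. Then put the black microscope head away in the open case, lying flat on the blue foam bed, red button up; set it down rather than dropping it, and leave the dish, the bottle and the slide box where they are.

Things in the scene. Friction and masses are not known exactly. Their poses are not given: they have to be found in the camera images.
- case: Grey case fixed to the bench, 180 (x) x 260 (y) x 100 mm high without lid, walls 6 mm. Origin: centre of its underside; x points from the front (tab side, nearer the robot) to the hinge side, z up. Inside, a flat blue foam bed 50 mm above the bench, rim 50 mm above the bed. A thin strut along the inside of each end wall (y = +-116 mm, 12 mm thick) leaves 215 mm clear between them.
- lid (a joint): Angle of the case's lid, rad: 0 shut, 1.5 fully open (its stop). Lid 180 x 260 x 12 mm, about 0.6 kg. Two spring struts carry part of its weight: let go below the balance point, about 0.65 to 0.85 rad, it falls shut; past it the struts raise it to the stop and hold it there. Lifting at the tab takes about 2 to 3 N at first, less as it rises.
- lid_hinge (a point): Point on the hinge line, mid-width, at the case's far top edge (x = +90, y = 0, z = 100 mm in the case's frame). The hinge line runs along the case's y; opening turns the lid about the case's +y, front edge up and towards the case's +x. The point's axes turn with the lid; shut, they equal those of the case.
- lid_grip (a point): Grip point in the orange tab at the middle of the lid's front edge: at x = -201, y = 0, z = +31 mm in the lid_hinge frame (same axes). The tab is a plate 80 mm wide along y, 10 mm thick, 50 mm long; with the lid shut it slopes up and to the front, 50 deg above level (pinch it with the tool tilted 40 deg). The point is at mid-thickness, 32 mm from the root, 18 mm from the free end.
- head: Black handheld microscope head, loose, 130 x 42 x 42 mm, about 0.2 kg, lying along its own x: a boxy body from x = -65 to +35 mm with a red button on top and a clear round lens nose, 36 mm across, from +35 to +65 mm. Origin: middle of its underside; z up.
- dish: Bystander: closed glass Petri dish, 90 mm across, 16 mm high, loose; origin at the centre of its underside.
- bottle: Bystander: amber bottle, 60 mm across, 120 mm high, loose; origin at the centre of its underside.
- slidebox: Bystander: green slide box, 100 x 85 x 34 mm, loose; origin at the centre of its underside.
There are look-alikes about, which are no part of the job. Leave any yellow look-alike of the head alone.

How it is judged (in metres and radians):
On the way:
1. the lid stands wide open, held by its struts, with the robot off the case and the head not yet in it (value of joint lid above 1.35 rad and contact force between each of the arm, the fingers and case below 0.3 N and contact force between head and case below 0.1 N), for 0.3 s.
At the end, for the whole second after the job is handed in: The lid is open beyond 1.35 rad; the head lies inside the case on the foam bed (underside 44 to 58 mm above the case's underside, within 10 deg of upright, button side up) at rest and released (value of joint lid above 1.35 rad and x of head in the frame of case between -0.08 and 0.08 m and y of head in the frame of case between -0.12 and 0.12 m and z of head in the frame of case between 0.044 and 0.058 m and angle between head's own z axis and vertical below 0.17 rad and linear speed of head below 0.03 m/s); the robot touches nothing.
It fails at once if the dish, bottle or slide box is moved more than 30 mm (distance of any of dish, bottle, slidebox from where it was at the start of the episode above 0.03 m).
It fails at once if the bottle is tipped (angle between bottle's own z axis and vertical above 0.5 rad).
It fails at once if the head is dropped: faster than 0.9 m/s while not held (a fall of about 40 mm) (linear speed of head above 0.9 m/s and contact force between the fingers and head below 0.5 N).
It also fails if it takes over 72 s, if anything falls off the work surface, if the arm or the gripper's body presses on something with over 40 N, if the wrist force passes 120 N, or if a joint passes its speed limit or range.

## Working session

There is one attempt and no reset: what is moved stays moved. The work goes in short steps, each a Python script; the robot and the scene stay as the last script left them, time stands still between calls to the robot, and variables do not carry over. Pictures are saved under pics/ and viewed, and the job is handed in when it is done.

```bash
mkdir -p pics; ls; python3 - <<'E'
from workcell import env
import cv2
for n in ["scene","top","wrist"]:
    f=env.grab_frame(n); cv2.imwrite(f"pics/a_{n}.png",f["image"])
    print(n,f["fx"],f["fy"],f["cx"],f["cy"],f["position"],f["orientation"],[k for k in f if k!="image"])
s=env.read_state();print(s)
E
```

```text
pics
scene 517.0042992249221 517.0042992249221 320.9699688172229 198.28921558364297 [1.38963964 0.71147325 1.50951871] [ 37.5844927   -0.38638462 130.20957936] ['fx', 'fy', 'cx', 'cy', 'position', 'orientation', 'shot']
top 393.9321310608395 393.9321310608395 324.50339553132414 200.43632447519647 [0.44881202 0.02071764 1.43402238] [  5.30833442  -1.62487907 -88.46560215] ['fx', 'fy', 'cx', 'cy', 'position', 'orientation', 'shot']
wrist 309.70691628693146 309.70691628693146 323.1338284985493 199.23907710110706 [ 0.125991  -0.6168298  0.3829871] [-16.6024583   -0.14200456 108.68678963] ['fx', 'fy', 'cx', 'cy', 'position', 'orientation', 'shot']
{'clock': 0.15, 'joint_positions': array([-5.64575039e+01,  2.20818896e+01,  3.99802518e-01, -1.91446273e-02,
       -6.84115650e+01, -1.48157114e+01]), 'qvel': array([-0.00540041, -0.131391  ,  0.24630337,  0.19835106,  0.02347092,
       -0.00671951]), 'joint_torque': array([ 1.25415121e-03, -3.91052270e+01,  1.87588120e+01,  4.22232360e+00,
        1.24009585e-02, -1.36512199e-04]), 'position': array([ 0.20052269, -0.59149854,  0.22171533]), 'tool_rot': array([-8.99049114e+01,  6.74946009e-03,  1.87197318e+01]), 'force': array([0.72997963, 0.13269689, 0.54922343]), 'wrist_torque': array([-0.01947622, -0.00911672, -0.00430189]), 'opening': 0.9990214623384887}
```

View pics/a_scene.png

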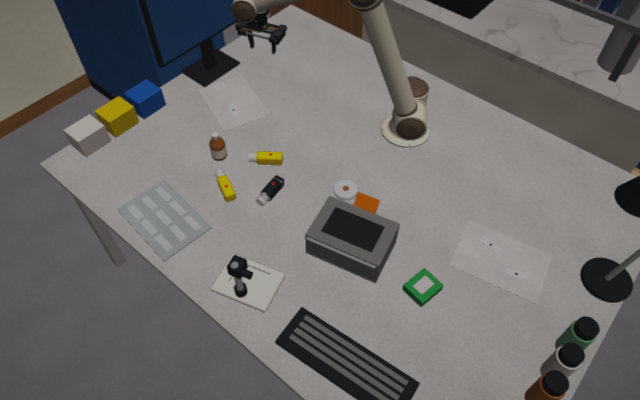

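View pics/a_top.png

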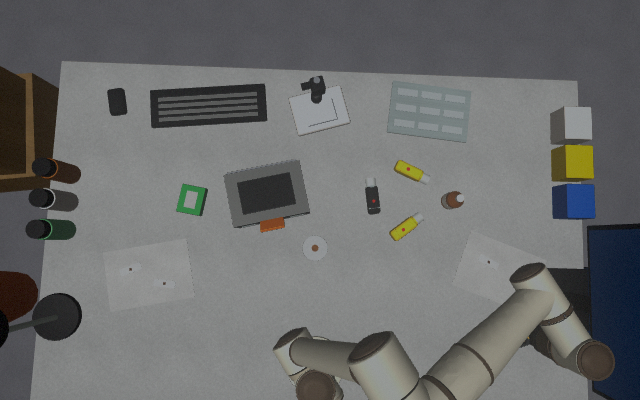

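View pics/a_wrist.png

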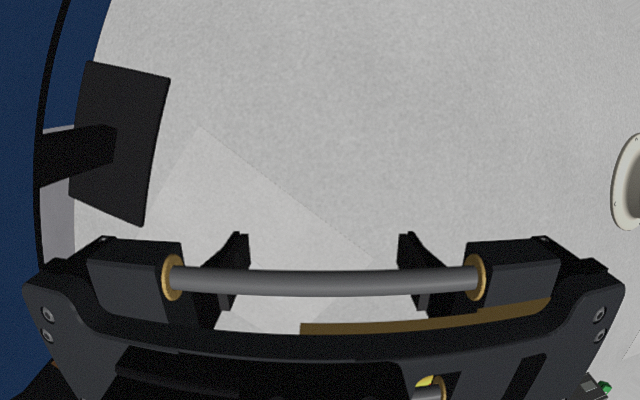

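Candidates for the head: black body at top (373,196) / scene (271,190), which is boxy with a red button and a clear nose. Others are yellow look-alikes at top (411,171) and (405,227), the black desk microscope at (317,90), and the black mouse at (117,101). I choose the one at (373,196) and will check it in a crop.

```bash
cat > h.py <<'E'
import numpy as np, cv2
from scipy.spatial.transform import Rotation as R
from workcell import env
def rpy(o): return R.from_euler('xyz',o,degrees=True).as_matrix()
def ray(f,u,v):
    d=np.array([(u-f["cx"])/f["fx"],-(v-f["cy"])/f["fy"],-1.0]); return rpy(f["orientation"])@d
def onplane(f,u,v,z):
    d=ray(f,u,v);p=np.array(f["position"]);return p+d*(z-p[2])/d[2]
def proj(f,P):
    c=(np.atleast_2d(P)-np.array(f["position"]))@rpy(f["orientation"])
    return np.c_[f["cx"]+f["fx"]*c[:,0]/-c[:,2], f["cy"]-f["fy"]*c[:,1]/-c[:,2]]
E
python3 - <<'E'
from h import *
for n in ["scene","top"]:
    f=env.grab_frame(n); im=f["image"]
    np.save(f"{n}.npy",{k:v for k,v in f.items()},allow_pickle=True)
    for t in ["case","lid","lid_grip","head","dish","bottle","slidebox"]:
        r=env.search_frame(f,t); print(n,t,[(np.round(q["xyz"],3).tolist(),round(q["score"],2)) for q in r[:4]])
    for t in ["case","lid","lid_grip","head"]:
        r=env.trace(f,t)
        for i,q in enumerate(r[:3]):
            m=q["mask"].astype(np.uint8); np.save(f"m_{n}_{t}_{i}.npy",m)
            print("  trace",t,i,round(q["score"],2),m.sum(),[round(float(a.mean()),1) for a in np.nonzero(m)[::-1]], cv2.minAreaRect(np.argwhere(m)[:,::-1].astype(np.float32)))
s=np.load("scene.npy",allow_pickle=True).item()["image"];t=np.load("top.npy",allow_pickle=True).item()["image"]
a=cv2.resize(s[120:300,190:450],(780,540),interpolation=cv2.INTER_CUBIC);cv2.imwrite("pics/b_s.png",a)
a=cv2.resize(t[150:260,170:430][:,:],(780,330),interpolation=cv2.INTER_CUBIC);cv2.imwrite("pics/b_t.png",a)
E
```

```text
scene case [([0.615, 0.192, 0.109], 0.97), ([0.608, -0.454, 0.07], 0.35)]
scene lid [([0.596, 0.182, 0.113], 0.66)]
scene lid_grip [([0.593, 0.188, 0.115], 0.93)]
scene head [([0.502, -0.3, 0.036], 0.83), ([0.609, -0.178, 0.04], 0.82), ([0.706, -0.319, 0.042], 0.66)]
scene dish [([0.419, 0.016, 0.016], 0.69)]
scene bottle [([0.607, -0.456, 0.071], 0.82)]
scene slidebox [([0.578, 0.459, 0.033], 0.77)]
  trace case 0 0.59 5565 [352.0, 236.5] ((352.9910888671875, 231.8182830810547), (85.36993408203125, 79.18497467041016), 25.820993423461914)
  trace lid 0 0.85 3993 [353.8, 228.2] ((354.52862548828125, 223.0341796875), (81.85846710205078, 61.682926177978516), 23.498565673828125)
  trace lid_grip 0 0.82 3971 [353.8, 228.5] ((355.10540771484375, 223.978759765625), (80.05363464355469, 62.211387634277344), 25.463346481323242)
  trace head 0 0.97 417 [265.8, 157.6] ((264.96209716796875, 157.6448211669922), (34.293663024902344, 13.38862133026123), 3.3664605617523193)
  trace head 1 0.84 442 [270.2, 189.7] ((269.5000305175781, 190.0), (14.849241256713867, 34.64822769165039), 45.0)
  trace head 
[... 594 characters left out ...]
8), (66.96115112304688, 79.11747741699219), 78.31063079833984)
  trace case 1 0.6 4255 [266.3, 195.1] ((266.8846130371094, 198.42308044433594), (63.149391174316406, 77.66197967529297), 78.69007110595703)
  trace lid 0 0.55 4282 [266.1, 194.7] ((267.1621398925781, 198.093505859375), (63.76765441894531, 77.69642639160156), 78.34070587158203)
  trace head 0 0.93 468 [410.8, 172.0] ((411.7352600097656, 171.94117736816406), (37.301979064941406, 14.164080619812012), 22.833656311035156)
  trace head 1 0.76 437 [405.3, 226.7] ((405.9400329589844, 225.9199676513672), (13.000000953674316, 37.20000076293945), 53.13010025024414)
  trace head 2 0.65 429 [372.5, 196.0] ((372.5, 195.5), (35.0, 13.0), 90.0)
```

View pics/b_s.png

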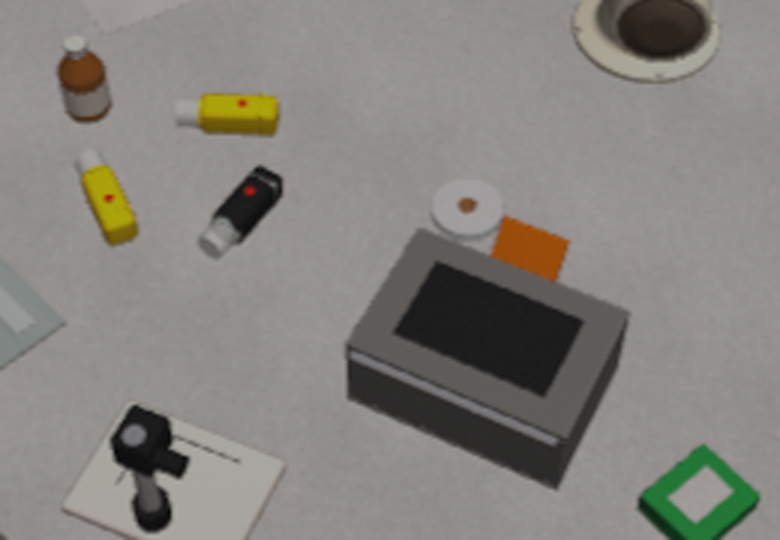

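View pics/b_t.png

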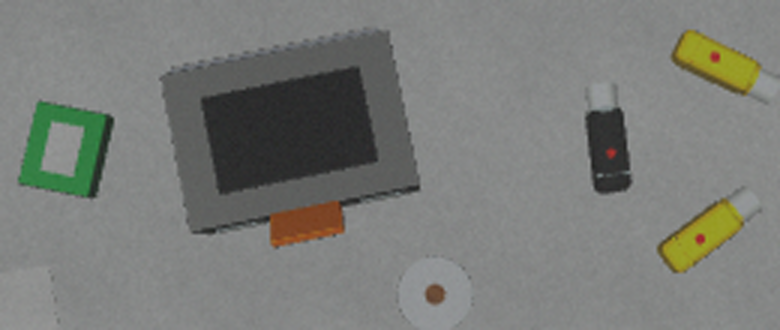

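```bash
python3 - <<'E'
from h import *
from scipy.optimize import least_squares as ls
S=np.load("scene.npy",allow_pickle=True).item();T=np.load("top.npy",allow_pickle=True).item()
# lid corners local: (+x,+y),(+x,-y),(-x,-y),(-x,+y)
L=np.array([[.09,.13],[.09,-.13],[-.09,-.13],[-.09,.13]])
t=np.array([[224.3,174.7],[299.3,160],[309.7,212.7],[233.7,227.7]])
# scene: tab edge is front: corners (331.7,197.3),(399.3,224.7) front; which is +y?
s=np.array([[376.7,265.3],[306.3,235],[331.7,197.3],[399.3,224.7]])
def pts(p): 
    c,q=np.cos(p[2]),np.sin(p[2]); return np.c_[L@np.array([[c,q],[-q,c]])+p[:2],np.full(4,.112)]
for nm,fr in [("top",[(T,t)]),("scene",[(S,s)]),("both",[(T,t),(S,s)])]:
    r=ls(lambda p:np.concatenate([(proj(f,pts(p))-m).ravel() for f,m in fr]),[.59,.18,.2])
    print(nm,r.x,np.degrees(r.x[2]),np.round(r.fun,1))
# head: body+nose axis
for nm,f in [("top",T),("scene",S)]:
    for u,v in ([(371,178),(373.7,213.5)] if nm=="top" else [(261,202.5),(280,178.5)]): print(nm,onplane(f,u,v,.025))
    print("dish",onplane(f,*((315,248) if nm=="top" else (346,188.5)),.016))
E
```

```text
top [0.59006962 0.18087976 0.22525643] 12.90624250089201 [-0.4  0.3  0.5  0.4  0.3 -0.4 -0.3 -0.2]
scene [0.59221684 0.18665187 0.21615265] 12.3846347925594 [ 1.6  1.8 -1.5 -0.9 -1.5 -1.8  1.3  0.2]
both [0.59082074 0.18361697 0.22104055] 12.66469069915966 [-1.2 -0.1 -0.2  0.3 -0.6 -0.5 -1.3 -0.6  1.3  0.9 -1.9 -1.4 -2.1 -2.5
  0.7 -0.8]
top [ 0.66741861 -0.18209113  0.025     ]
top [ 0.5388558  -0.19386971  0.025     ]
dish [0.4099827  0.01342956 0.016     ]
scene [ 0.66530345 -0.17023443  0.025     ]
scene [ 0.53870917 -0.19491089  0.025     ]
dish [0.41015663 0.0179548  0.016     ]
```

```bash
cat >> h.py <<'E'
CX,CY,CYAW=0.590,0.182,np.radians(12.8)
def caseR(yaw=None): 
    return R.from_euler('z',CYAW if yaw is None else yaw).as_matrix()
def grip_pose(th,sgn=1,back=0.0,xy=None,yaw=None,grip_off=0.019):
    """TCP pos & rpy for pinching tab at lid angle th, withdrawn `back` along tab"""
    xy=(CX,CY) if xy is None else xy
    Ry=R.from_euler('y',th).as_matrix()
    g=np.array([.09,0,.1])+Ry@np.array([-.201,0,.031])
    a=np.radians(50)
    d=Ry@np.array([-np.cos(a),0,np.sin(a)]); n=Ry@np.array([np.sin(a),0,np.cos(a)])
    y=-d; z=sgn*n; x=np.cross(y,z)
    C=caseR(yaw)
    M=C@np.c_[x,y,z]
    p=C@(g-d*grip_off+d*back)+np.array([xy[0],xy[1],0])
    return p,R.from_matrix(M).as_euler('xyz',degrees=True)
E
python3 - <<'E'
from h import *
for s in (1,-1):
    for th,b in [(0,.1),(0,0),(.3,0),(.6,0),(.9,0),(1.05,0),(1.2,0),(1.3,0),(1.2,.1),(1.5,.1)]:
        p,o=grip_pose(th,s,b); q=env.inverse_kinematics(p,o)
        print(s,th,b,np.round(p,3),np.round(o),None if q is None else np.round(q,1))
E
```

```text
1 0 0.1 [0.431 0.146 0.193] [-50.   0. -77.] None
1 0 0 [0.494 0.16  0.116] [-50.   0. -77.] None
1 0.3 0 [0.507 0.163 0.172] [-67.   0. -77.] [ 39.5   5.7 -42.8  26.4 -23.1 130.6]
1 0.6 0 [0.535 0.169 0.22 ] [-84.   0. -77.] [ 35.3  13.1 -14.    2.5 -57.8 156.2]
1 0.9 0 [0.576 0.179 0.258] [-102.    0.  -77.] [ 30.7  25.   10.6  -3.5 -86.7 162.6]
1 1.05 0 [0.6   0.184 0.272] [-110.    0.  -77.] [  29.    32.2   23.5   -5.6 -100.7  163.7]
1 1.2 0 [0.626 0.19  0.282] [-119.    0.  -77.] [  27.5   40.3   37.6   -7.8 -115.1  163.7]
1 1.3 0 [0.644 0.194 0.286] [-124.    0.  -77.] [  26.7   46.3   48.3   -9.6 -125.3  162.9]
1 1.2 0.1 [0.673 0.201 0.37 ] [-119.    0.  -77.] [  26.6   48.9   67.    -9.5 -135.8  161. ]
1 1.5 0.1 [0.751 0.219 0.359] [-136.    0.  -77.] None
-1 0 0.1 [0.431 0.146 0.193] [-130.    0.  103.] None
-1 0 0 [0.494 0.16  0.116] [-130.    0.  103.] None
-1 0.3 0 [0.507 0.163 0.172] [-113.   -0.  103.] [ 39.5   5.7 -42.8  26.4 -23.1 -49.4]
-1 0.6 0 [0.535 0.169 0.22 ] [-96.   0. 103.] [ 35.3  13.1 -14.    2.5 -57.8 -23.8]
-1 0.9 0 [0.576 0.179 0.258] [-78.   0. 103.] [ 30.7  25.   10.6  -3.5 -86.7 -17.4]
-1 1.05 0 [0.6   0.184 0.272] [-70.   0. 103.] [  29.    32.2   23.5   -5.6 -100.7  -16.3]
-1 1.2 0 [0.626 0.19  0.282] [-61.   0. 103.] [  27.5   40.3   37.6   -7.8 -115.1  -16.3]
-1 1.3 0 [0.644 0.194 0.286] [-56.   0. 103.] [  26.7   46.3   48.3   -9.6 -125.3  -17.1]
-1 1.2 0.1 [0.673 0.201 0.37 ] [-61.   0. 103.] [  26.6   48.9   67.    -9.5 -135.8  -19. ]
-1 1.5 0.1 [0.751 0.219 0.359] [-44.   0. 103.] None
```

```bash
cat >> h.py <<'E'
def gp(th,phi=0,sgn=-1,back=0.0,up=0.0,tilt=0.0,slide=0.0,xy=None,yaw=None,grip_off=0.019):
    """phi: in-plane turn of approach about tab normal (rad); tilt: extra turn about tab width axis; slide along tab width"""
    xy=(CX,CY) if xy is None else xy
    Ry=R.from_euler('y',th).as_matrix()
    g=np.array([.09,0,.1])+Ry@np.array([-.201,0,.031])
    a=np.radians(50)
    d=Ry@np.array([-np.cos(a),0,np.sin(a)]); n=Ry@np.array([np.sin(a),0,np.cos(a)])
    ey=np.array([0,1.,0])
    Q=R.from_rotvec(n*phi)*R.from_rotvec(ey*tilt)
    y=Q.apply(-d); z=sgn*Q.apply(n); x=np.cross(y,z)
    C=caseR(yaw); M=C@np.c_[x,y,z]
    p=C@(g+ey*slide+y*grip_off-y*back+n*up)+np.array([xy[0],xy[1],0])
    return p,R.from_matrix(M).as_euler('xyz',degrees=True)
E
python3 - <<'E'
from h import *
for s in (-1,):
  for tilt in (0,5,10,15):
    row=[]
    for phi in range(-90,91,10):
        ok=""
        for th,b in [(0,.08),(0,0),(.3,0),(.9,0),(1.2,0)]:
            p,o=gp(th,np.radians(phi),s,b,tilt=np.radians(tilt)); q=env.inverse_kinematics(p,o)
            ok+="0" if q is None else "1"
        row.append((phi,ok))
    print(s,tilt,row)
E
```

```text
-1 0 [(-90, '11111'), (-80, '11111'), (-70, '11111'), (-60, '11111'), (-50, '11111'), (-40, '11111'), (-30, '00111'), (-20, '00111'), (-10, '00111'), (0, '00111'), (10, '00111'), (20, '11111'), (30, '11111'), (40, '11111'), (50, '11111'), (60, '11111'), (70, '11111'), (80, '11111'), (90, '11111')]
-1 5 [(-90, '11111'), (-80, '11111'), (-70, '11111'), (-60, '11111'), (-50, '11111'), (-40, '11111'), (-30, '11111'), (-20, '00111'), (-10, '00111'), (0, '00111'), (10, '00111'), (20, '11111'), (30, '11111'), (40, '11111'), (50, '11111'), (60, '11111'), (70, '11111'), (80, '11111'), (90, '11111')]
-1 10 [(-90, '11111'), (-80, '11111'), (-70, '11111'), (-60, '11111'), (-50, '11111'), (-40, '11111'), (-30, '11111'), (-20, '11111'), (-10, '10111'), (0, '10111'), (10, '10111'), (20, '11111'), (30, '11111'), (40, '11111'), (50, '11111'), (60, '11111'), (70, '11111'), (80, '11111'), (90, '11111')]
-1 15 [(-90, '11111'), (-80, '11111'), (-70, '11111'), (-60, '11111'), (-50, '11111'), (-40, '11111'), (-30, '11111'), (-20, '11111'), (-10, '11111'), (0, '10111'), (10, '11111'), (20, '11111'), (30, '11111'), (40, '11111'), (50, '11111'), (60, '11111'), (70, '11111'), (80, '11111'), (90, '11111')]
```

```bash
python3 - <<'E'
from h import *
for s in (-1,1):
  for phi in (20,25,30,35,-40):
    print(s,phi)
    for th,b in [(0,.1),(0,0),(.15,0),(.3,0),(.6,0),(.9,0),(1.2,0),(1.2,.08)]:
        p,o=gp(th,np.radians(phi),s,b); q=env.inverse_kinematics(p,o)
        print("  ",th,b,np.round(p,3),None if q is None else np.round(q,1), np.round(rpy(o)[:,1],2))
E
```

```text
-1 20
   0 0.1 [0.44  0.12  0.189] [ 19.1  -4.4 -35.7 -44.  -23.2  36.5] [ 0.51  0.47 -0.72]
   0 0 [0.492 0.166 0.117] [ 16.4   9.6 -30.2 -63.2 -19.9  58.9] [ 0.51  0.47 -0.72]
   0.15 0 [0.496 0.167 0.145] [ 24.9   7.3 -29.6 -36.7 -22.8  23.9] [ 0.4   0.44 -0.8 ]
   0.3 0 [0.505 0.169 0.173] [ 25.6   7.6 -24.2 -26.4 -34.6  10. ] [ 0.28  0.41 -0.87]
   0.6 0 [0.533 0.176 0.221] [ 23.5  14.   -6.3 -21.2 -62.   -0.9] [ 0.01  0.35 -0.94]
   0.9 0 [0.575 0.185 0.259] [ 21.3  25.   15.  -21.5 -88.5  -8.4] [-0.26  0.29 -0.92]
   1.2 0 [0.625 0.197 0.283] [  19.5   39.2   40.1  -25.7 -114.9  -17.9] [-0.52  0.23 -0.82]
   1.2 0.08 [0.666 0.178 0.349] [  17.1   44.    58.9  -28.6 -128.5  -22.8] [-0.52  0.23 -0.82]
-1 25
   0 0.1 [0.443 0.114 0.187] [  7.6  -1.  -31.2 -55.3 -35.2  54.3] [ 0.47  0.54 -0.69]
   0 0 [0.491 0.168 0.118] [ 10.   11.3 -28.4 -68.7 -28.9  68.4] [ 0.47  0.54 -0.69]
   0.15 0 [0.495 0.169 0.146] [ 18.    8.8 -25.7 -47.3 -31.   38.1] [ 0.37  0.52 -0.77]
   0.3 0 [0.504 0.171 0.173] [ 20.5   8.9 -20.8 -35.3 -40.   20.9] [ 0.25  0.49 -0.84]
   0.6 0 [0.533 0.177 0.222] [ 
[... 5440 characters left out ...]
[0.431 0.199 0.179] [ 66.   15.1 -54.8  62.4 -61.6  59.5] [ 0.62 -0.52 -0.59]
   0 0 [0.494 0.148 0.12 ] [ 46.6  20.9 -59.3  86.5 -54.1  49.5] [ 0.62 -0.52 -0.59]
   0.15 0 [0.499 0.149 0.148] [ 50.1  18.1 -52.6  69.4 -53.6  70.6] [ 0.53 -0.54 -0.65]
   0.3 0 [0.508 0.151 0.176] [ 51.5  17.5 -43.9  54.6 -57.4  90.4] [ 0.43 -0.56 -0.71]
   0.6 0 [0.537 0.157 0.225] [ 48.9  21.1 -23.7  36.4 -71.9 121.9] [ 0.22 -0.61 -0.76]
   0.9 0 [0.579 0.167 0.262] [ 44.3  29.4  -2.6  27.9 -89.8 144.6] [-0.01 -0.66 -0.75]
   1.2 0 [0.631 0.179 0.286] [  40.    41.2   19.3   25.3 -109.   162.8] [-0.22 -0.71 -0.67]
   1.2 0.08 [0.648 0.235 0.34 ] [  42.1   46.    35.4   26.1 -120.2  166.2] [-0.22 -0.71 -0.67]
```

```bash
cat > sh.py <<'E'
from h import *
def shot(n,name,crop=None):
    f=env.grab_frame(n); im=f["image"]
    if crop: 
        x0,y0,x1,y1=crop; im=im[y0:y1,x0:x1]; k=min(780/(x1-x0),580/(y1-y0)); im=cv2.resize(im,None,fx=k,fy=k,interpolation=cv2.INTER_CUBIC)
    cv2.imwrite(f"pics/{name}.png",im); np.save(f"{name}.npy",f,allow_pickle=True); return f
def st():
    s=env.read_state(); print("t",round(s["clock"],2),"p",np.round(s["position"],4),"o",np.round(s["tool_rot"],1),"F",np.round(s["force"],1),"open",round(s["opening"],3),"q",np.round(s["joint_positions"],1)); return s
E
python3 - <<'E'
from sh import *
ph=np.radians(30)
st()
p,o=gp(0,ph,-1,.13); print(p,env.inverse_kinematics(p,o))
env.goto(p,o); st(); env.gripper_to(.7); st()
shot("wrist","c_w")
shot("scene","c_s",(240,80,480,260))
E
```

```text
t 1.35 p [ 0.2007 -0.5919  0.2226] o [-90.    0.   18.7] F [ 0.4 -0.1 -0.6] open 0.999 q [-56.5  22.    0.5   0.  -68.4 -14.8]
[0.43379948 0.08959775 0.20463895] [ -2.37795919  -0.37263006 -28.38258613 -57.85148675 -47.90959074
  61.78427268]
t 3.86 p [0.4341 0.0892 0.2046] o [-134.1  -22.5  123.1] F [-0.2  0.3  0.2] open 0.998 q [ -2.4  -0.3 -28.4 -57.8 -47.9  61.8]
t 4.62 p [0.4338 0.0896 0.2046] o [-134.1  -22.5  123.2] F [0.1 0.3 0.8] open 0.7 q [ -2.4  -0.4 -28.4 -57.9 -47.9  61.8]
```

View pics/c_w.png

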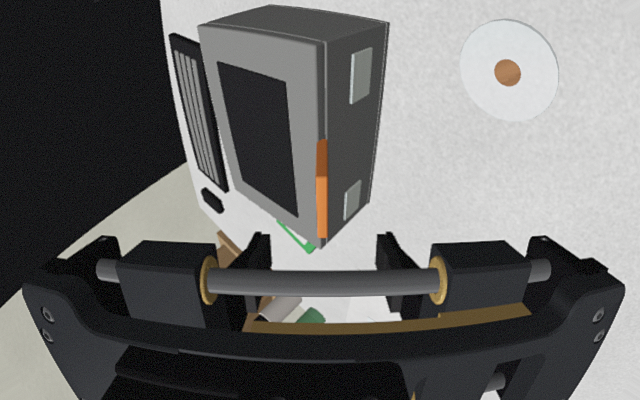

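View pics/c_s.png

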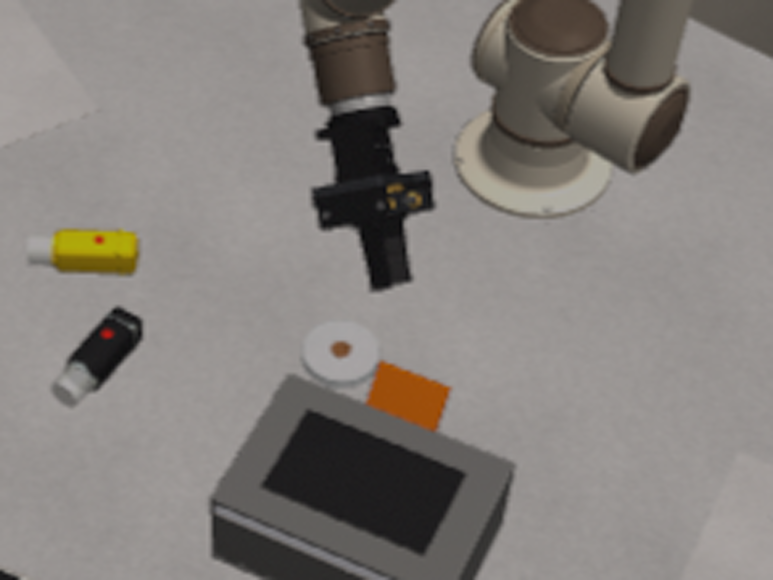

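```bash
cat >> h.py <<'E'
def fproj(f,P):
    c=(np.atleast_2d(P)-np.array(f["position"]))@rpy(f["orientation"])
    v=np.c_[c[:,0],-c[:,1],-c[:,2]]; h=np.hypot(v[:,0],v[:,1]); t=np.arctan2(h,v[:,2])
    return np.c_[f["cx"]+f["fx"]*t*v[:,0]/h, f["cy"]+f["fy"]*t*v[:,1]/h]
def c2w(P): return np.atleast_2d(P)@caseR().T+np.array([CX,CY,0])
E
python3 - <<'E'
from h import *
f=np.load("c_w.npy",allow_pickle=True).item()
a=np.radians(50);d=np.array([-np.cos(a),0,np.sin(a)]);n=np.array([np.sin(a),0,np.cos(a)]);g=np.array([-.111,0,.131])
for nm,l in [("free",.018),("root",-.032)]:
    for y in (.04,-.04):
        for k in (.005,-.005):
            print(nm,y,k,np.round(fproj(f,c2w(g+d*l+np.array([0,y,0])+n*k)),1))
for c in [(.09,.13,.112),(.09,-.13,.112),(-.09,-.13,.112),(-.09,.13,.112)]: print(c,np.round(fproj(f,c2w(c)),1))
E
```

```text
free 0.04 0.005 [[317.5 238.1]]
free 0.04 -0.005 [[327.8 238.1]]
free -0.04 0.005 [[316.1 177.4]]
free -0.04 -0.005 [[328.8 177.4]]
root 0.04 0.005 [[318.1 200.7]]
root 0.04 -0.005 [[327.4 200.7]]
root -0.04 0.005 [[317.1 140.2]]
root -0.04 -0.005 [[328.1 140.2]]
(0.09, 0.13, 0.112) [[233.6 188.1]]
(0.09, -0.13, 0.112) [[196.2  23.8]]
(-0.09, -0.13, 0.112) [[317.1  46.2]]
(-0.09, 0.13, 0.112) [[319.9 250.4]]
```

Wrist view: the tab is seen edge-on at (321,140–238), midway between the pads and matching the prediction (316–328, 140–238). The dish is clear at (508,72). Moving in to grip.

```bash
python3 - <<'E'
from sh import *
ph=np.radians(30)
p,o=gp(0,ph,-1,0)
print(env.move_straight(p,o,rate=.12,force_limit=12)); st()
env.gripper_to(0.0,grasp_force=20); st()
shot("wrist","d_w")
E
```

```text
False
t 5.95 p [0.49   0.1688 0.1188] o [-134.1  -22.5  123.2] F [ 0.6 -0.5  0.6] open 0.7 q [  5.2  13.3 -26.9 -71.4 -36.9  74.2]
t 6.84 p [0.4909 0.1692 0.1191] o [-134.2  -22.5  123.2] F [2.8 1.  0.6] open 0.115 q [  5.3  13.4 -26.8 -71.4 -36.9  74.3]
```

View pics/d_w.png

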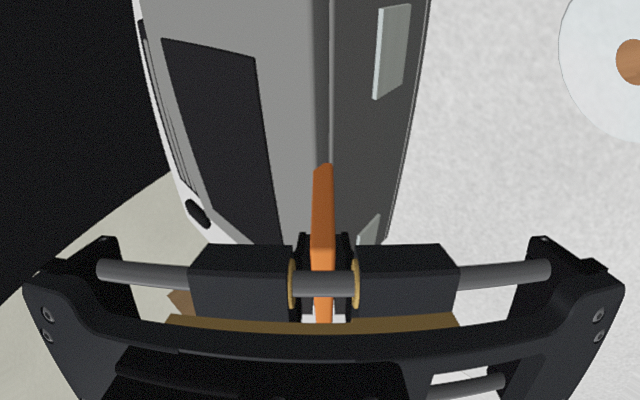

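The tab is pinched (opening 10 mm). Next is the arc about the hinge.

```bash
python3 - <<'E'
from sh import *
ph=np.radians(30)
for i,th in enumerate(np.arange(.1,1.151,.105)):
    p,o=gp(th,ph,-1,0)
    r=env.move_straight(p,o,rate=.05 if th<.3 else .09,force_limit=40)
    s=env.read_state(); print(round(th,3),r,round(s["clock"],2),np.round(s["force"],1),round(s["opening"],3),np.round(s["position"]-p,4))
    if r: break
shot("wrist","e_w"); shot("scene","e_s",(240,80,480,260))
E
```

```text
0.1 False 7.42 [ 5.   2.3 -3.7] 0.113 [ 0.0006  0.0002 -0.0003]
0.205 False 7.97 [ 5.6  3.3 -2.7] 0.114 [ 0.0004  0.0002 -0.0007]
0.31 False 8.35 [ 4.1  3.7 -2.7] 0.112 [-0.      0.0002 -0.0011]
0.415 False 8.72 [ 4.   4.6 -2.5] 0.114 [-0.0004  0.0002 -0.0013]
0.52 False 9.1 [ 2.5  4.8 -1.1] 0.114 [-0.0006  0.0003 -0.0011]
0.625 False 9.47 [ 1.7  5.8 -0.9] 0.117 [-0.0007  0.0004 -0.0008]
0.73 False 9.85 [-0.9  5.9  0.1] 0.114 [-0.0007  0.0006 -0.0004]
0.835 False 10.22 [-0.8  6.2  2. ] 0.11 [-0.0007  0.0008 -0.0002]
0.94 False 10.6 [-0.7  5.1  2.3] 0.11 [-0.0007  0.001   0.0001]
1.045 False 10.97 [-1.   5.1  3.4] 0.117 [-0.0007  0.0012  0.0003]
1.15 False 11.35 [-1.7  6.5  3.2] 0.115 [-0.0006  0.0015  0.0005]
```

View pics/e_w.png

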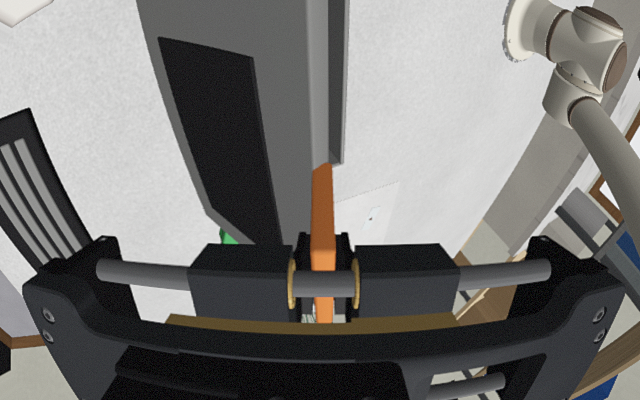

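View pics/e_s.png

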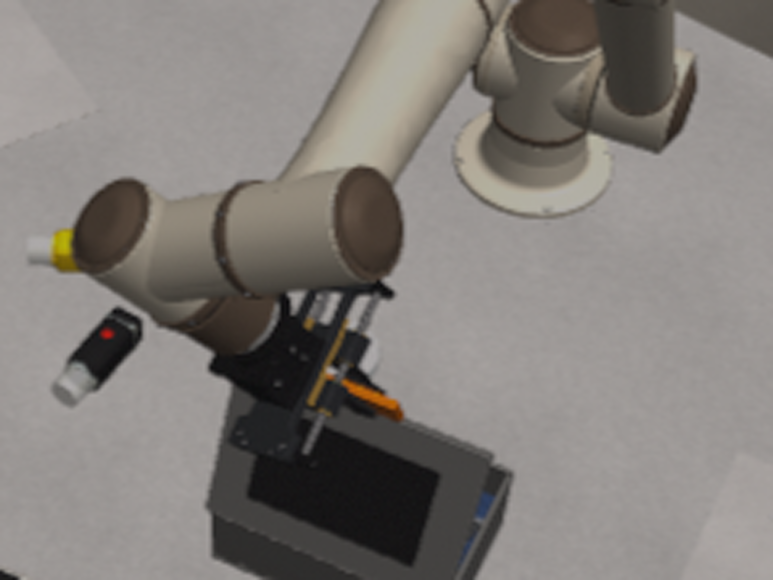

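```bash
python3 - <<'E'
from sh import *
ph=np.radians(30)
for th in (1.25,1.35,1.42):
  for b in (0,.04,.06,.08):
    p,o=gp(th,ph,-1,b); q=env.inverse_kinematics(p,o); print(th,b,np.round(p,3),None if q is None else np.round(q,1))
E
```

```text
1.25 0 [0.634 0.202 0.287] [  15.1   41.2   43.9  -35.9 -117.9  -21. ]
1.25 0.04 [0.656 0.186 0.316] [  13.5   43.3   52.3  -37.5 -123.9  -23.9]
1.25 0.06 [0.667 0.179 0.331] [  12.6   44.6   57.1  -38.8 -127.2  -25.7]
1.25 0.08 [0.678 0.171 0.346] [  11.8   46.1   62.4  -40.4 -130.7  -28. ]
1.35 0 [0.652 0.206 0.29 ] [  14.6   46.3   53.3  -39.7 -126.1  -27.7]
1.35 0.04 [0.677 0.191 0.317] [  12.8   49.3   63.7  -43.  -132.9  -32.4]
1.35 0.06 [0.69  0.184 0.331] [  11.8   51.2   70.   -45.7 -136.7  -35.7]
1.35 0.08 [0.702 0.176 0.345] [  10.6   53.6   77.5  -49.6 -140.9  -40.4]
1.42 0 [0.665 0.209 0.291] [  14.    50.1   60.5  -43.6 -132.   -33.6]
1.42 0.04 [0.692 0.194 0.317] [  12.    54.    73.   -49.2 -139.4  -40.6]
1.42 0.06 [0.706 0.187 0.33 ] None
1.42 0.08 [0.719 0.18  0.343] None
```

```bash
python3 - <<'E'
from sh import *
ph=np.radians(30)
for th in (1.25,1.35):
    p,o=gp(th,ph,-1,0); print(env.move_straight(p,o,rate=.07,force_limit=40)); s=st()
env.gripper_to(.95); s=st()
shot("wrist","f_w0")
p,o=gp(1.35,ph,-1,.06); print(env.move_straight(p,o,rate=.1,force_limit=15)); st()
shot("wrist","f_w"); shot("scene","f_s",(240,80,480,260))
E
```

```text
False
t 11.88 p [0.6335 0.2035 0.2872] o [-54.6 -25.4  86. ] F [-0.6  5.4  4.2] open 0.111 q [  15.2   41.1   43.8  -36.1 -117.8  -21. ]
False
t 12.3 p [0.652  0.2079 0.2906] o [-48.7 -23.7  83.6] F [-0.6  6.6  4.8] open 0.115 q [  14.6   46.2   53.2  -39.9 -126.   -27.7]
t 13.65 p [0.6524 0.2059 0.2897] o [-48.6 -23.4  83.5] F [ 0.2 -0.4 -0.6] open 0.948 q [  14.6   46.3   53.3  -39.7 -126.1  -27.7]
False
t 14.45 p [0.6898 0.1838 0.3307] o [-48.6 -23.4  83.5] F [-0.7  0.2 -0.2] open 0.95 q [  11.8   51.2   70.   -45.7 -136.6  -35.7]
```

View pics/f_w.png

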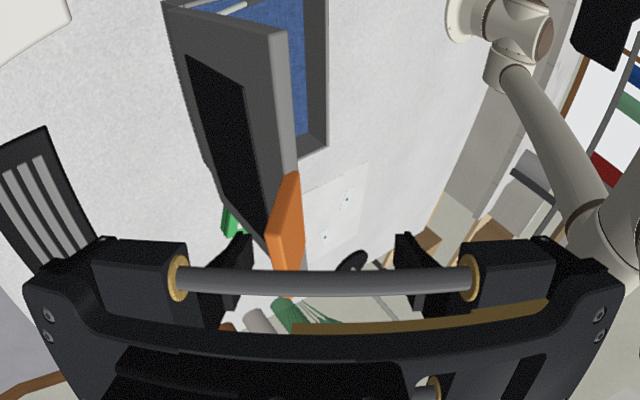

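View pics/f_s.png

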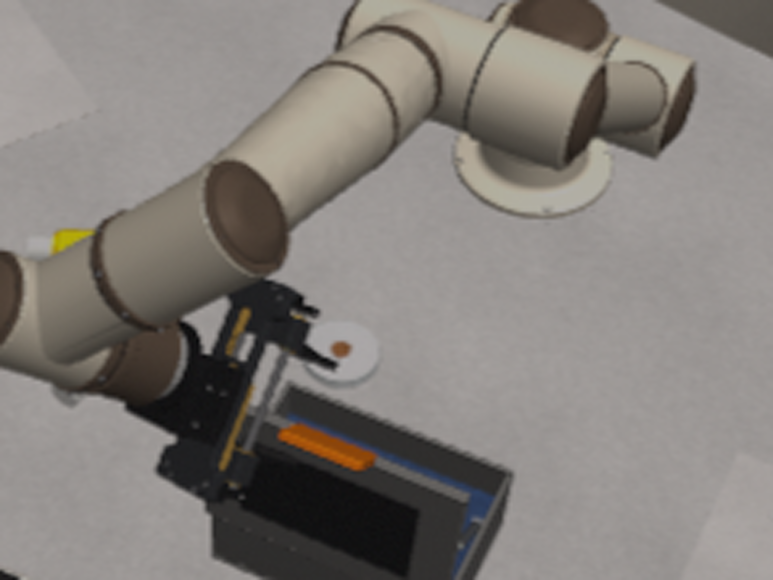

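```bash
python3 - <<'E'
from sh import *
ph=np.radians(30)
s=env.read_state()
p1=s["position"]+caseR()@np.array([-.01,-.1,.05]); _,o1=gp(.95,ph,-1,0)
q=env.inverse_kinematics(p1,o1); print(p1,q)
p2=np.array([.56,-.19,.22]); o2=[-90,0,5]; print(env.inverse_kinematics(p2,o2))
env.move_straight(p1,o1,rate=.12); st()
env.goto(p2,o2); st()
f=shot("wrist","g_w"); shot("scene","g_s")
E
```

```text
[0.70189918 0.08429713 0.38076338] [   5.97995133   39.86957095   57.42861576  -33.28955302 -120.92722896
  -11.15758367]
[-3.06355722e+00  1.88744959e+01 -4.69523732e+00 -2.54444375e-14
 -6.64302667e+01 -8.19364428e+01]
t 15.63 p [0.7019 0.0851 0.3798] o [-73.3 -29.   94.6] F [ 0.3 -0.1  0.1] open 0.948 q [   6.    39.9   57.4  -33.3 -120.9  -11.2]
t 16.93 p [ 0.5612 -0.1896  0.2203] o [-90.   -0.1   5.1] F [ 0.2  0.7 -0.9] open 0.946 q [ -3.   18.9  -4.6  -0.  -66.4 -81.9]
```

View pics/g_w.png

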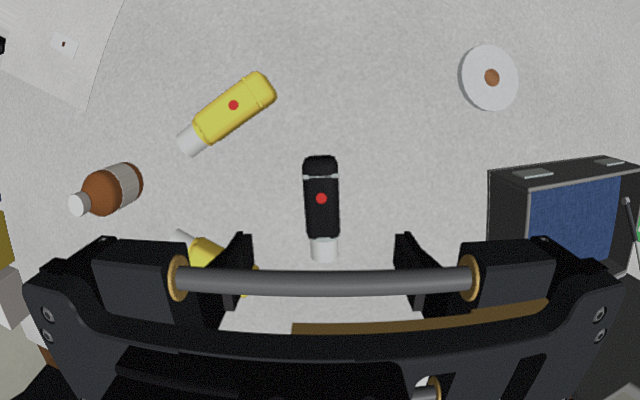

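View pics/g_s.png

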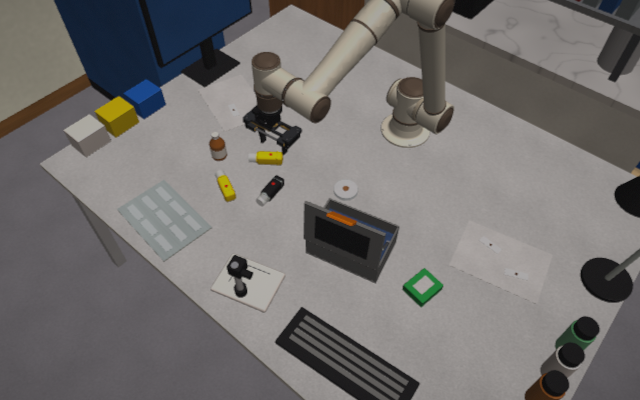

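```bash
cat >> h.py <<'E'
def fplane(f,u,v,z):
    a=np.array([u-f["cx"],v-f["cy"]]);r=np.hypot(*a);t=r/f["fx"]
    d=np.array([np.sin(t)*a[0]/r,-np.sin(t)*a[1]/r,-np.cos(t)]); d=rpy(f["orientation"])@d
    p=np.array(f["position"]); return p+d*(z-p[2])/d[2]
E
python3 - <<'E'
from h import *
f=np.load("g_w.npy",allow_pickle=True).item()
im=f["image"]; cv2.imwrite("pics/g_c.png",cv2.resize(im[145:270,270:375],None,fx=5,fy=4.6,interpolation=cv2.INTER_CUBIC)[:575])
for u,v in [(304,177),(338,177),(305,237),(340,237),(320,157),(311,248),(338,248),(321,198)]: print((u,v),np.round(fplane(f,u,v,.042 if v>160 else .02),4))
for hp in [(.603,-.187,np.radians(5))]:
    C=R.from_euler('z',hp[2]).as_matrix()
    for c in [(-.065,.021,.042),(-.065,-.021,.042),(.035,.021,.042),(.035,-.021,.042),(.065,0,.021),(-.065,0,0)]: print(c,np.round(fproj(f,C@np.array(c)+[hp[0],hp[1],0]),1))
E
```

```text
(304, 177) [ 0.5597 -0.211   0.042 ]
(338, 177) [ 0.5563 -0.173   0.042 ]
(305, 237) [ 0.6326 -0.2048  0.042 ]
(340, 237) [ 0.629  -0.1631  0.042 ]
(320, 157) [ 0.5389 -0.195   0.02  ]
(311, 248) [ 0.6465 -0.1965  0.042 ]
(338, 248) [ 0.6437 -0.1639  0.042 ]
(321, 198) [ 0.5825 -0.1899  0.042 ]
(-0.065, 0.021, 0.042) [[340.9 159.7]]
(-0.065, -0.021, 0.042) [[303.  159.7]]
(0.035, 0.021, 0.042) [[339.4 242.4]]
(0.035, -0.021, 0.042) [[304.5 242.3]]
(0.065, 0, 0.021) [[322.  256.5]]
(-0.065, 0, 0) [[322.  154.1]]
```

View pics/g_c.png

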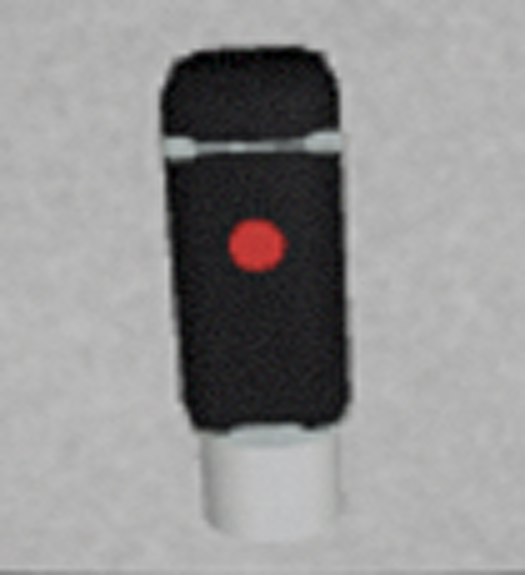

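Close crop: black boxy body, red button up, clear nose towards +x, so this is the right head. It sits at about (0.600, -0.188), yaw 8°. The scene view shows the lid standing open by itself.

```bash
python3 - <<'E'
from sh import *
o=[-90,0,8]
env.goto([.591,-.1893,.11],o); st()
print(env.move_straight([.591,-.1893,.012],o,rate=.12,force_limit=8)); st()
env.gripper_to(0,grasp_force=25); st()
env.move_straight([.591,-.1893,.045],o,rate=.08); st()
shot("wrist","h_w")
E
```

```text
t 17.56 p [ 0.5919 -0.1894  0.1105] o [-90.1  -0.    8. ] F [-0.8  0.3  1.1] open 0.951 q [ -2.8  27.2  -8.6   0.1 -54.2 -79.2]
False
t 18.52 p [ 0.5919 -0.1894  0.0131] o [-90.   -0.1   8. ] F [0.  0.6 0.1] open 0.955 q [ -2.8  33.8 -13.6   0.  -42.5 -79.2]
t 19.29 p [ 0.591  -0.1893  0.012 ] o [-90.   0.   8.] F [0.  0.1 0.5] open 0.481 q [ -2.8  33.9 -13.7  -0.  -42.5 -79.2]
t 19.86 p [ 0.5909 -0.1892  0.0453] o [-90.  -0.   8.] F [-0.4 -0.  -2. ] open 0.476 q [ -2.8  31.4 -12.2  -0.  -46.3 -79.2]
```

View pics/h_w.png

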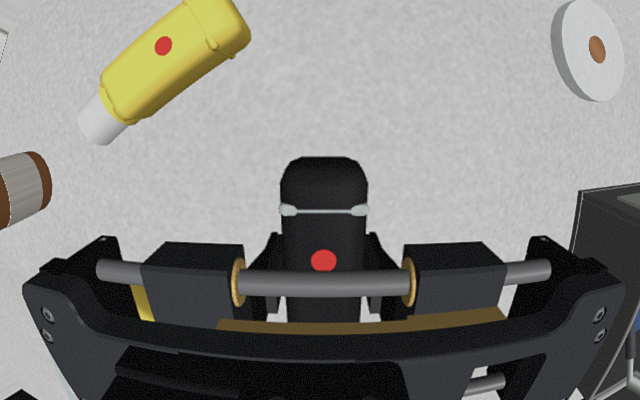

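```bash
python3 - <<'E'
from sh import *
o=[-90,0,8];o2=[-90,0,12.8]
t=c2w([-.022,0,0])[0]; print(t)
env.move_straight([.591,-.1893,.20],o,rate=.2); st()
env.move_straight([.53,0,.20],o,rate=.2); st()
env.move_straight([t[0],t[1],.20],o2,rate=.2); st()
shot("wrist","i_w"); shot("scene","i_s",(240,80,480,260))
f=shot("top","i_t",(180,130,360,270))
E
```

```text
[0.56854671 0.17712593 0.        ]
t 20.83 p [ 0.59   -0.189   0.1983] o [-89.9   0.2   8. ] F [-0.8  0.3 -2.4] open 0.483 q [ -2.8  22.6  -2.3  -0.1 -65.3 -79.2]
t 21.98 p [ 5.301e-01 -5.000e-04  1.998e-01] o [-90.   0.   8.] F [-0.4  0.1 -1.9] open 0.479 q [ 17.5  13.9 -14.8   0.  -61.3 -99.5]
t 23.03 p [0.5682 0.1761 0.1999] o [-90.    0.   12.7] F [-0.8  0.2 -1.5] open 0.48 q [  32.8   20.1   -5.9   -0.   -64.1 -110.1]
```

View pics/i_w.png

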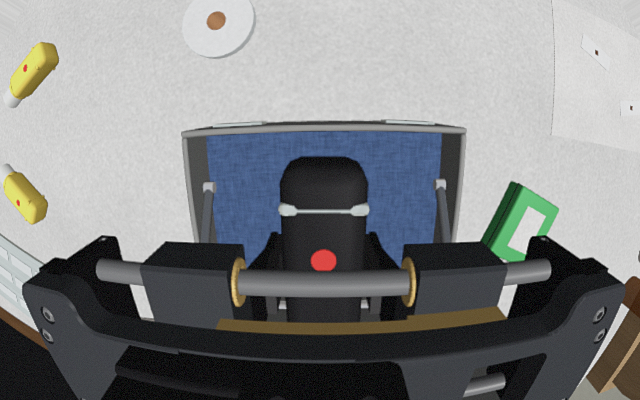

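View pics/i_s.png

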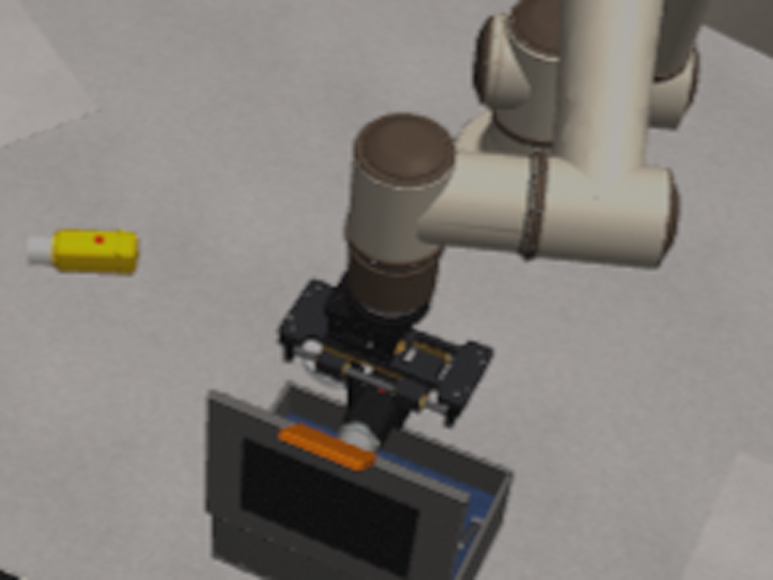

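View pics/i_t.png

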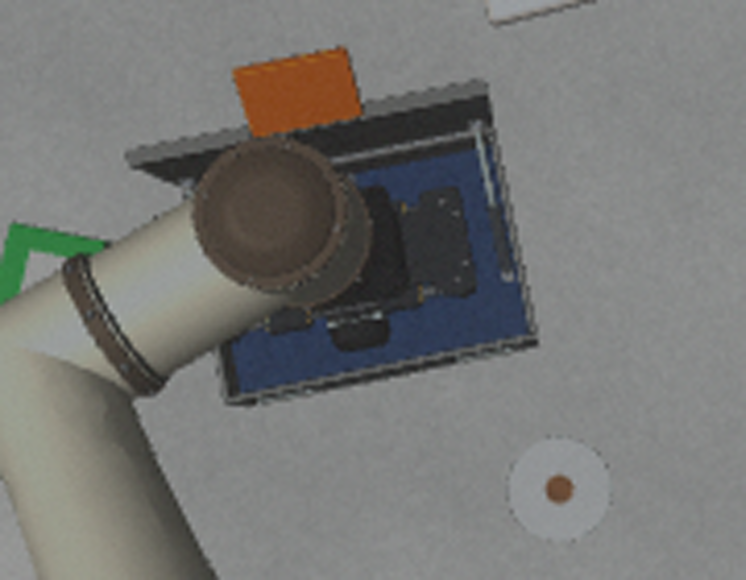

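```bash
python3 - <<'E'
from sh import *
o2=[-90,0,12.8]
t=c2w([-.014,0,0])[0]
print(env.move_straight([t[0],t[1],.10],o2,rate=.12,force_limit=8)); st()
shot("wrist","j_w")
E
```

```text
False
t 24.17 p [0.577  0.1792 0.1009] o [-90.   -0.1  12.8] F [ 0.3  0.6 -1.4] open 0.482 q [  32.6   26.3  -11.8    0.   -51.9 -109.8]
```

View pics/j_w.png

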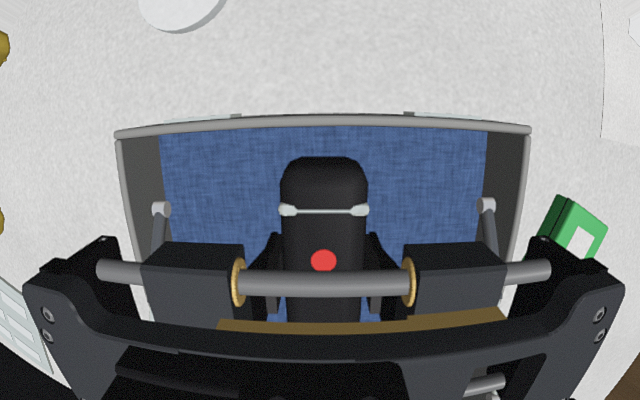

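```bash
python3 - <<'E'
from sh import *
o2=[-90,0,12.8]
t=c2w([-.014,0,0])[0]
print(env.move_straight([t[0],t[1],.066],o2,rate=.08,force_limit=6)); st()
r=env.move_straight([t[0],t[1],.058],o2,rate=.03,force_limit=4); print(r); s=st()
shot("wrist","k_w")
E
```

```text
False
t 24.79 p [0.5766 0.1789 0.066 ] o [-90.   -0.   12.8] F [-0.6 -0.1 -1.4] open 0.483 q [  32.6   28.6  -13.8    0.   -47.6 -109.8]
True
t 25.06 p [0.5775 0.1794 0.0617] o [-90.   -0.2  12.8] F [ 0.3 -0.2  3.5] open 0.478 q [ 3.260e+01  2.890e+01 -1.400e+01  1.000e-01 -4.690e+01 -1.098e+02]
```

View pics/k_w.png

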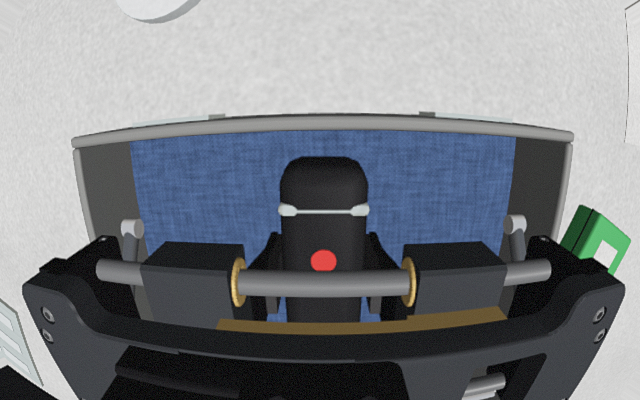

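Contact at TCP z = 0.0617, as expected for the foam. I'll release and retreat upward, then check.

```bash
python3 - <<'E'
from sh import *
o2=[-90,0,12.8]
env.gripper_to(.75); s=st(); p=s["position"]
print(env.move_straight([p[0],p[1],.20],o2,rate=.12,force_limit=10)); st()
p2=c2w([-.16,-.05,.28])[0]
env.move_straight(p2,o2,rate=.2); st()
shot("wrist","l_w"); shot("scene","l_s",(240,80,480,260)); 
f=env.grab_frame("top"); cv2.imwrite("pics/l_t.png",f["image"])
for t in ("dish","bottle","slidebox","head"):
    r=env.search_frame(f,t); print(t,[np.round(q["xyz"],3).tolist() for q in r[:4]])
E
```

```text
t 25.83 p [0.5762 0.1789 0.06  ] o [-90.    0.   12.8] F [-0.5  0.1 -0.1] open 0.751 q [  32.6   29.   -14.1   -0.   -46.9 -109.8]
False
t 27.15 p [0.5757 0.1787 0.199 ] o [-90.    0.1  12.8] F [-0.2 -1.  -0.2] open 0.749 q [  32.6   20.9   -4.8   -0.   -64.4 -109.8]
t 28.17 p [0.4453 0.0981 0.2794] o [-90.    0.   12.8] F [-0.5  0.3  0.3] open 0.75 q [  32.9    3.   -16.3   -0.   -70.8 -110.1]
dish [[0.397, 0.005, 0.015]]
bottle [[0.59, -0.461, 0.084]]
slidebox [[0.565, 0.455, 0.035], [0.588, -0.456, 0.084]]
head [[0.586, 0.181, 0.093], [0.494, -0.306, 0.039], [0.69, -0.324, 0.04]]
```

View pics/l_w.png

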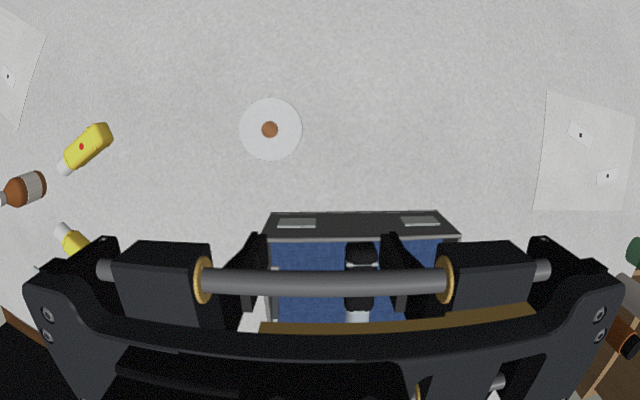

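View pics/l_s.png

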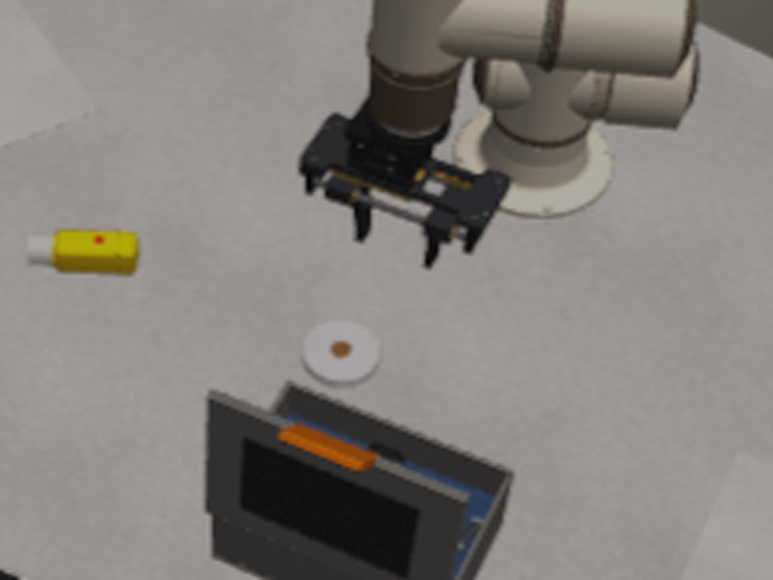

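View pics/l_t.png

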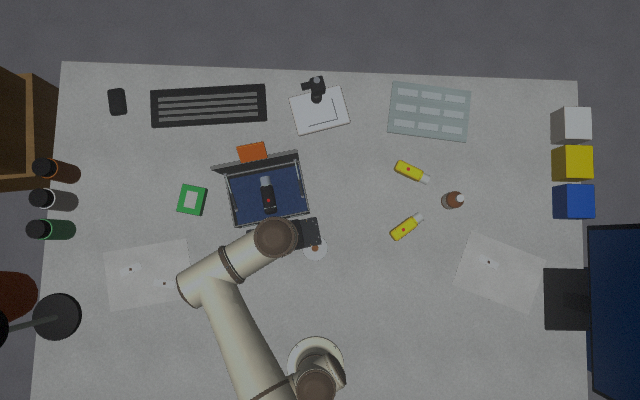

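Top view: the head lies in the case at (268,195), red button up, with the lid open. In the scene crop the dish is at (341,351), the same pixel as before; the top network's dish shift comes from the gripper partly covering it. Handing in.

```bash
python3 - <<'E'
from sh import *
st(); print(env.close_job())
E
```

```text
t 28.52 p [0.4453 0.0979 0.2795] o [-90.    0.1  12.8] F [-0.4 -0.3  0.1] open 0.751 q [  32.9    2.9  -16.3    0.   -70.9 -110.1]
the job is handed in; nothing more can be done
None
```

The job is handed in at 28.5 s of the 72 s allowed; no verdict was reported. The lid is standing open by itself and the head lies in the case.

**What I did**
- **Lid:** I pinched the orange tab and swung the lid about its hinge to 1.35 rad. I let go there, and it stayed wide open after I backed off. The 40° tool tilt was out of reach straight on, so I turned the approach 30° within the tab's plane.
- **Head:** I picked up the black head at about (0.600, -0.188) and set it down on the foam until I felt contact. Contact came with the tool tip at z = 0.0617, where the foam was expected. I then released it and retreated.

**Last checks**
- **Head and lid:** the final top, scene and wrist pictures show the head between the struts, button up, with the lid open. I did not measure the lid angle; I judged it from the pictures. The tilt and height of the head come from the set-down and the pictures.
- **Robot:** it is clear of everything, with tool force near zero.
- **Bottle and slide box:** the network's readings put both within about 4 mm of their start.
- **Dish (disagreed):** the top-camera reading moved about 11 mm. The gripper partly covered the dish in that picture, and in the scene camera it is at the same pixel as before, so I take it as unmoved.

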